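# Clear the way for the clothes rack

### The job

The folding clothes rack is about to be swung down over the table, so nothing may stick out: with the fingertips, push the wooden crate's open drawer fully shut, and push the steel boot pick along the table until its straight back lies flush against the front of the low wooden stop strip, with the whole pick between the strip's two ends. Only push: do not pick the boot pick up, and leave the glasses and all other things standing where they are.

Things in the scene. Friction and masses are not known exactly. Their poses are not given: they have to be found in the camera images.
- crate: Fixed low wooden crate, 200 deep (x) x 240 wide (y) x 110 high. Origin: middle of the lower edge of its front, on the table; its own x axis points into the crate, away from the drawer's front, y along the front, z up. It stands on the robot's left or right, turned up to about 0.2 rad.
- drawer (a joint): The crate's wooden drawer: how far it is pulled out of the crate's front along the crate's -x, in m; 0 = fully shut against its stop, 0.13 = farthest out; it starts 0.05 to 0.10 out. It slides freely (about 2 N) and stays where it is left.
- drawer_front (a point): Centre of the outer face of the drawer's flat front panel, 55 above the table. The panel is 200 wide, 80 high (from 15 to 95 above the table), 14 thick, and has no handle (only a drawn dark slot). When the drawer is shut this point is 14 in front (crate -x) of the crate's origin.
- strip: Fixed light wooden stop strip on the table, 300 long (its own y), 22 wide, 22 high. Origin: middle of the lower edge of its front face (the long face on the robot's side), on the table; its own x points from that face into the strip (away from the robot), z up. It stands on the other side from the crate, turned up to about 0.25 rad.
- pick: Loose steel boot pick, 0.13-0.23 kg, flat on the table, its origin 65-120 before the strip, turned up to 0.5 rad from it; y from -80 to +85, 16 high. Handle y -80 to +45, x -9 to +9; thinner shank x -1 to +9, 12 high; at the +y end a hook bends to -x (to x = -33). Its whole +x side is one straight back (x = +9) and faces the strip. Origin: underside, mid-length.
- pick_hook_end (a point): Point on the pick's straight back, 8 above the table, near the hook end (pick x +9, y +75).
- pick_handle_end (a point): Point on the pick's straight back, 8 above the table, near the handle end (pick x +9, y -75).
- tumbler_mid: Bystander: empty upright clear glass tumbler, 66 across the rim, 85 high, between crate and strip. Origin: centre of its underside.
- tumbler_back: Bystander: a second such glass tumbler, 66 across, 85 high, behind the strip. Origin: centre of its underside.
- nozzle: Bystander: red plastic spray nozzle standing on its collar behind the strip, 60 high, 70 long. Origin: centre of its underside.
- toecap: Bystander: black silicone toe cap, a dome 62 across, 47 high, behind the strip. Origin: centre of its underside.
- tin: Bystander: flat round steel polish tin, 76 across, 26 high, near the robot between crate and strip. Origin: centre of its underside.
- brush: Bystander: shoe brush lying at the left, 55 x 150 x 42 high. Origin: centre of its underside.
Mind the look-alikes: they are no part of the job. What is shaped like the pick but green or turquoise is not meant.

How it is judged:
By the outcome, as a careful person would: the job done as asked, in the order asked, and still so for the second after the job is handed in, with the robot touching nothing.
It also fails if it takes over 48 s, if anything falls off the work surface, if the arm or the gripper's body presses on something with over 40 N, if the wrist force passes 120 N, or if a joint passes its speed limit or range.

### The arm

A 6-joint arm with a two-finger parallel gripper is mounted at the origin on the work surface. World frame = base frame: x ahead of the robot, y to its left, z up, the work surface at z = 0. Lengths are in mm, angles in rad, forces in N, time in s.
With the tool pointing down it reaches from about 275 to 750 mm from the base axis. Payload 10.2 kg.
Tool frame: the origin (TCP) lies midway between the tips of the shut fingers; the grasp point (between the pads) lies 19 mm behind it; x points along the fingers, y is the direction in which the jaws open and shut, and the axes are right-handed (so a half turn about x gives the same grasp; the last joint's range is limited). The gripper opens to 85 mm and grips with 20 to 120 N. Pads are 22 mm wide; open, the fingers measure 114 mm over their backs; the gripper's body (76 mm by 85 mm) begins 54 mm behind the grasp point. The pads swing forward as they close: fully open they stand 13 mm farther back than shut.
Start: joints at [1.019, 0.313, 1.498, -0, 1.331, -0.223], TCP at [169.539, 496.878, 231.294] pointing down, gripper open.
Joint ranges: [-2.94, 2.94], [-0.97, 2.17], [0.19, 2.56], [-1.23, 4.37], [0.02, 3.11], [-2.88, 2.88]. Speed limits (rad/s): [2.39, 2.39, 3.01, 3.14, 3.14, 3.14].

### API

Orientations are given as a unit quaternion [w, x, y, z].
In Python, from rig import sense, capture, get_calibration, finish_job gives the robot as it stands.
- The arm moves only by the tool jog_arm, never from a script. Its argument "increments" is a list of rows, each an object of numbers: "rx", "ry", "rz": the turn, a rotation vector about the tool's x, y, z in rad; "x", "y", "z": the shift along the tool's x, y, z in mm; "hand": the finger opening in mm, from 0 to 85.4. A call has 1 to 5 rows; each row shifts and turns the commanded pose from where the row before left it, along the tool's axes as they then stand; what a row does not reach is not made up. A row lasts 1/8 s, in which the tool goes at most 62.5 mm and 10.7 degrees, less where a joint would pass 70% of its speed; a pose out of reach is approached as far as the arm can. A call with a gripper value outside its range is refused whole. The fingers move at their own pace and stop on an object; "force" is the grip in N (left out, the last holds). Time passes only in rows, so rows that do not move let the fingers close. It gives the time, the measured TCP pose, the force and the opening at its end, in the units of the state.
- sense(): the state, without advancing time (a new reading comes with each control period).
- capture(name): name is "side" or "top" or "wrist"; returns the picture (400x640x3 uint8, red, green, blue); there is no depth.
- get_calibration(name): a dict with "camera_matrix" (3x3 intrinsics, pixels), "R" (3x3) and "t" (3): a world point X has camera coordinates R X + t; the wrist camera has in their place "T_tool_cam" (4x4, takes a point from camera to tool coordinates, whose origin is the TCP and whose axes are the tool frame's). Camera axes: x right, y down, z forward; pixel columns grow to the right and rows downward; lengths in mm; the calibration is good to about 2 mm. A picture is of the moment at which its call begins: read the wrist's pose just before it. get_calibration takes no time and is no camera call.
- finish_job(): hands the job in, once; it reports no verdict.
The state is a dict: "time_s": time; "joints": joint angles; "dq": joint speeds; "tau": joint torques, N m; "eef_pos": TCP position; "ee_rot": TCP orientation; "force": force on the tool from outside, world axes, zero at the start; "wrist_torque": the same for the moment, N m; "grip_width": opening from 0.0 (shut) to 1.0 (fully open).
Only numpy, scipy, OpenCV 4.12 (cv2) and the standard library are available. Lean on these libraries where they do the work, as an engineer would, in place of code of your own. Each camera call takes 0.05 s, during which the arm holds its last target.

## Working session

There is one attempt and no reset: what is moved stays moved. The work goes in short steps, Python scripts to look and compute and a tool call to move; the robot and the scene stay as the last step left them, time stands still between calls to the robot, and variables do not carry over. Pictures are saved under pics/ and viewed, and the job is handed in when it is done.

Besides the shell and the picture viewer there is one more tool, called by a JSON object that holds its "name" and its "arguments", one argument or row to a line. jog_arm: Moves the arm, as the interface text tells. Its arguments: {"type":"object","properties":{"increments":{"type":"array","items":{"type":"object","properties":{"rx":{"type":"number"},"ry":{"type":"number"},"rz":{"type":"number"},"x":{"type":"number"},"y":{"type":"number"},"z":{"type":"number"},"hand":{"type":"number"}}}},"force":{"type":"number"}},"required":["increments"]}

```bash
ls; mkdir -p pics; python3 - <<'E'
from rig import *
import cv2
s=sense();print(s)
for n in("top","side"):
    c=get_calibration(n);print(n,c)
    cv2.imwrite(f"pics/{n}0.png",capture(n)[:,:,::-1])
print(get_calibration("wrist"))
E
```

```text
pics
{'time_s': 0.0, 'joints': array([ 1.01857649e+00,  3.13420627e-01,  1.49845817e+00, -1.74199623e-05,
        1.33099938e+00, -2.23418863e-01]), 'dq': array([ 7.74669809e-04,  1.56381908e-03, -4.66943742e-04, -7.03168466e-04,
        9.07267283e-05, -5.38165540e-05]), 'tau': array([ 7.38417675e-04, -4.12270153e+01, -2.59740865e+01, -1.47239180e-04,
        4.20306606e-03, -4.76114474e-05]), 'eef_pos': array([169.40860626, 496.63453891, 230.7421694 ]), 'ee_rot': array([ 0.69740637,  0.11530127,  0.69773905, -0.11614729]), 'force': array([-0.3159678 ,  0.23505297,  0.06032774]), 'wrist_torque': array([-0.0032487 , -0.000851  ,  0.01094224]), 'grip_width': 0.9940756538661545}
top {'camera_matrix': array([[426.47933753,   0.        , 325.77156564],
       [  0.        , 426.47933753, 198.38154889],
       [  0.        ,   0.        ,   1.        ]]), 'R': array([[ 3.15414113e-02, -9.99494924e-01,  3.87772714e-03],
       [-9.92097998e-01, -3.17788773e-02, -1.21374072e-01],
       [ 1.21435999e-01, -1.87758044e-05, -9.92599263e-01]]), 't': array([  97.65767694,  532.36390996, 1186.777
[... 225 characters left out ...]
 -0.00475964],
       [-0.18488109, -0.69122873, -0.69858559],
       [ 0.17407376,  0.67656692, -0.71551067]]), 't': array([-490.55842784,  228.04470308, 1041.20742533])}
{'camera_matrix': array([[302.49743767,   0.        , 320.54226392],
       [  0.        , 302.49743767, 201.52473257],
       [  0.        ,   0.        ,   1.        ]]), 'T_tool_cam': array([[-8.90824167e-04, -3.00565652e-01,  9.53760712e-01,
        -1.42767651e+02],
       [ 9.99999589e-01, -1.04744593e-04,  9.01002906e-04,
         1.61863945e+00],
       [-1.70909249e-04,  9.53761122e-01,  3.00565622e-01,
        -7.78215440e+01],
       [ 0.00000000e+00,  0.00000000e+00,  0.00000000e+00,
         1.00000000e+00]])}
```

View pics/top0.png

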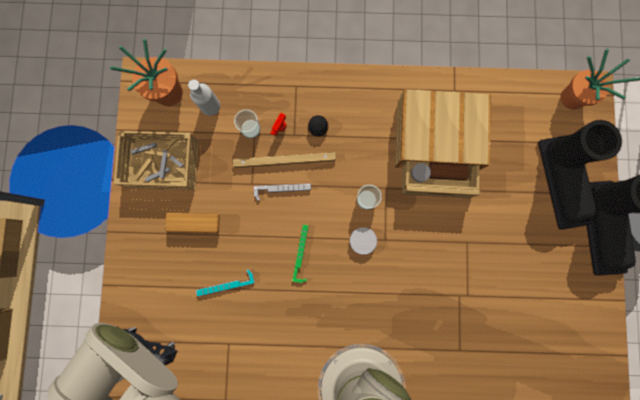

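View pics/side0.png

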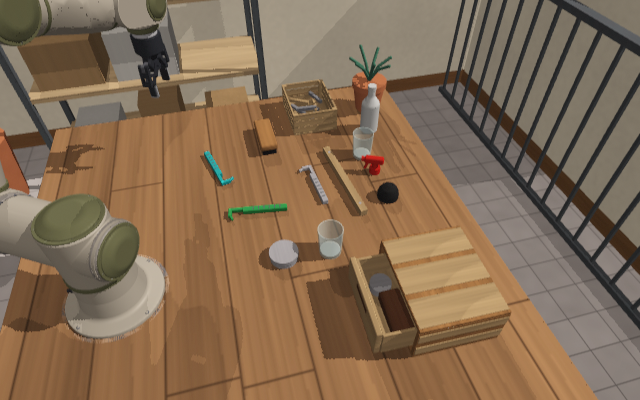

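The top view shows the crate at about (447,140) with its drawer front near (441,190). The strip runs (234,163)-(335,156) and the grey pick (254,192)-(310,187), with its hook at the left end. I'll zoom in to measure.

```bash
python3 - <<'E'
import cv2
a=cv2.imread("pics/top0.png")
cv2.imwrite("pics/z1.png",cv2.resize(a[140:210,225:345],None,fx=6.5,fy=6.5,interpolation=cv2.INTER_CUBIC))
cv2.imwrite("pics/z2.png",cv2.resize(a[85:205,390:500],None,fx=5,fy=5,interpolation=cv2.INTER_CUBIC))
a=cv2.imread("pics/side0.png")
cv2.imwrite("pics/z3.png",cv2.resize(a[140:220,290:380],None,fx=7,fy=7,interpolation=cv2.INTER_CUBIC))
E
```

```text
(no output)
```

View pics/z1.png

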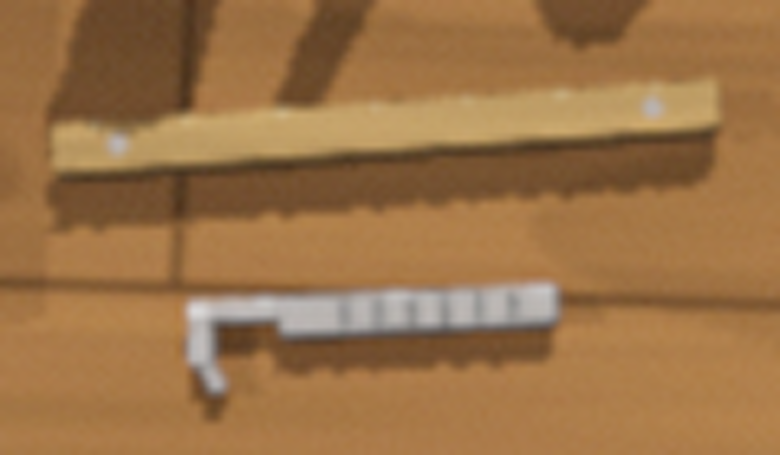

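View pics/z2.png

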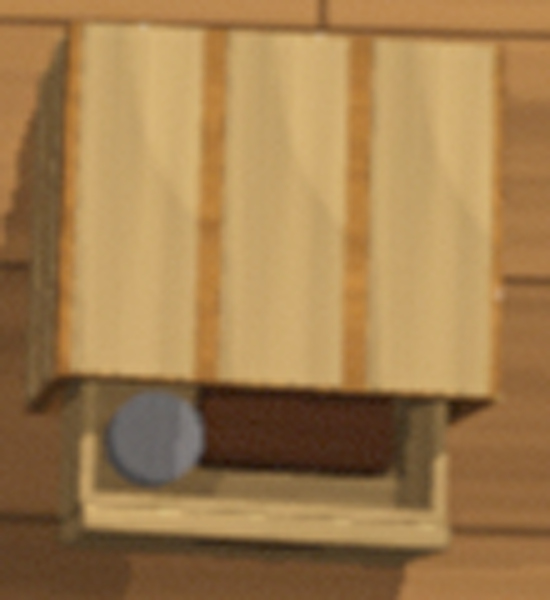

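View pics/z3.png

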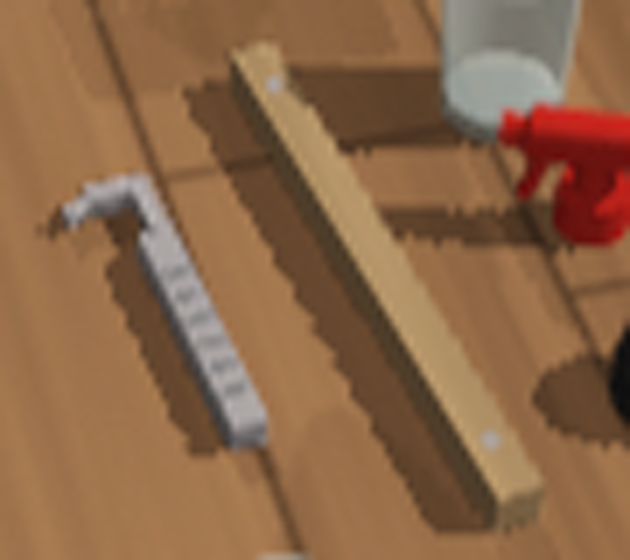

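```bash
cat > h.py <<'E'
import numpy as np
from rig import *
def ray(name,uv,z,pose=None):
    c=get_calibration(name);K=c["camera_matrix"]
    d=np.linalg.inv(K)@[uv[0],uv[1],1]
    R=c["R"];t=c["t"];o=-R.T@t;d=R.T@d
    return o+d*(z-o[2])/d[2]
def zm(p,f,ox,oy): return ((p[0]+.5)/f-.5+ox,(p[1]+.5)/f-.5+oy)
def proj(name,X):
    c=get_calibration(name);p=c["camera_matrix"]@(c["R"]@X+c["t"]);return p[:2]/p[2]
E
python3 - <<'E'
from h import *
np.set_printoptions(precision=1,suppress=True)
def p(l,pts,f,ox,oy,cam):
    print(l)
    P=[]
    for (q,z) in pts:
        X=ray(cam,zm(q,f,ox,oy),z);P.append(X);print(X)
    d=P[1]-P[0];print("len",np.linalg.norm(d),"ang of front (from -y)",np.arctan2(d[0],-d[1]))
p("strip",[((53,173),22),((717,130),22)],6.5,225,140,"top")
p("pick",[((188,301),12),((557,284),16)],6.5,225,140,"top")
p("crate",[((57,377),110),((492,400),110)],5,390,85,"top")
p("drawer",[((85,527),95),((446,546),95)],5,390,85,"top")
p("crateback",[((70,22),110),((497,44),110)],5,390,85,"top")
p("strip side",[((233,55),22),((500,500),22)],7,290,140,"side")
p("pick side",[((148,180),12),((266,412),16)],7,290,140,"side")
for n,u in dict(tmid=(369,197),tin=(363,241)).items(): print(n,ray("top",u,26))
for n,u in dict(tmid=(330,250),tin=(284,257)).items(): print(n,ray("side",u,0))
E
```

```text
strip
[615.8 387.8  22. ]
[645.   91.6  22. ]
len 297.6864239636296 ang of front (from -y) 0.09824218075295074
pick
[561.4 326.2  12. ]
[573.8 161.   16. ]
len 165.74112333864625 ang of front (from -y) 0.07490082384012718
crate
[630.6 -85.7 110. ]
[ 625.5 -321.2  110. ]
len 235.5464858084481 ang of front (from -y) -0.021455424534302516
drawer
[ 551.3 -104.4   95. ]
[ 547.2 -300.7   95. ]
len 196.37755814931512 ang of front (from -y) -0.02102941801935086
crateback
[830.7 -90.8 110. ]
[ 825.9 -326.9  110. ]
len 236.08028374503135 ang of front (from -y) -0.02050016448569256
strip side
[615.4 382.3  22. ]
[645.6  86.9  22. ]
len 296.97947143083275 ang of front (from -y) 0.10195548409452701
pick side
[559.6 319.3  12. ]
[571.  163.2  16. ]
len 156.62584765931257 ang of front (from -y) 0.07259522579551235
tmid [537.7  -9.6  26. ]
tin [411.3   5.   26. ]
tmid [531.5  -4.9   0. ]
tin [411.1   3.9   0. ]
```

```bash
cat >> h.py <<'E'
from scipy.spatial.transform import Rotation as Ro
def pose():
    s=sense();q=s["ee_rot"];R=Ro.from_quat([q[1],q[2],q[3],q[0]]).as_matrix();return s,s["eef_pos"],R
def plan(target,yaw=None):
    """tool z to point at horizontal angle yaw; prints rot vec (tool) and shift in the target tool frame"""
    s,p,R=pose()
    z=np.array([np.cos(yaw),np.sin(yaw),0]);x=np.array([0,0,-1.]);y=np.cross(z,x)
    Rt=np.array([x,y,z]).T
    print("t",s["time_s"],"pos",p,"F",s["force"],"grip",s["grip_width"])
    print("rotvec tool",Ro.from_matrix(R.T@Rt).as_rotvec())
    d=np.array(target)-p
    print("shift cur frame",R.T@d,"shift after-turn frame",Rt.T@d)
E
python3 - <<'E'
from h import *
np.set_printoptions(precision=3,suppress=True)
s,p,R=pose();print(p);print(R)
plan([480,-202,55],-0.021)
E
```

```text
[169.412 496.675 230.825]
[[-0.001  0.323  0.946]
 [-0.001  0.946 -0.323]
 [-1.    -0.001 -0.   ]]
t 0.1 pos [169.412 496.675 230.825] F [-0.834  0.309  0.507] grip 0.9993959390332581
rotvec tool [-0.308 -0.     0.001]
shift cur frame [ 176.307 -560.755  519.611] shift after-turn frame [ 175.825 -691.999  325.191]
```

{"name": "jog_arm", "arguments": {
  "increments": [
    {"rx": -0.154,"y": -20,"hand": 0},
    {"rx": -0.154,"y": -40,"z": 15},
    {"y": -50,"z": 23},
    {"y": -50,"z": 23},
    {"y": -50,"z": 23}
  ]
}}

```text
schema error: expected keys rx, ry, rz, x, y, z, hand
```

{"name": "jog_arm", "arguments": {
  "increments": [
    {"y": -50,"z": 23},
    {"y": -50,"z": 23},
    {"y": -50,"z": 23},
    {"y": -50,"z": 23},
    {"y": -50,"z": 23}
  ]
}}

```text
schema error: expected keys rx, ry, rz, x, y, z, hand
```

```bash
python3 - <<'E'
from h import *
np.set_printoptions(precision=3,suppress=True)
plan([480,-202,55],-0.021)
E
```

```text
t 0.1 pos [169.412 496.675 230.825] F [-0.834  0.309  0.507] grip 0.9993959390332581
rotvec tool [-0.308 -0.     0.001]
shift cur frame [ 176.307 -560.755  519.611] shift after-turn frame [ 175.825 -691.999  325.191]
```

All seven keys are required.

{"name": "jog_arm", "arguments": {
  "increments": [
    {"rx": -0.154,"ry": 0,"rz": 0,"x": 0,"y": -20,"z": 0,"hand": 0},
    {"rx": -0.154,"ry": 0,"rz": 0,"x": 0,"y": -40,"z": 15,"hand": 0},
    {"rx": 0,"ry": 0,"rz": 0,"x": 0,"y": -50,"z": 23,"hand": 0},
    {"rx": 0,"ry": 0,"rz": 0,"x": 0,"y": -50,"z": 23,"hand": 0},
    {"rx": 0,"ry": 0,"rz": 0,"x": 0,"y": -50,"z": 23,"hand": 0}
  ]
}}

```text
time_s: 0.72
eef_pos: [236.9, 283.0, 231.2]
ee_rot: [0.707, 0.007, 0.707, -0.007]
force: [1.1, -0.4, 0.6]
grip_width: -0.001
```

{"name": "jog_arm", "arguments": {
  "increments": [
    {"rx": 0,"ry": 0,"rz": 0,"x": 0,"y": -50,"z": 23,"hand": 0},
    {"rx": 0,"ry": 0,"rz": 0,"x": 0,"y": -50,"z": 23,"hand": 0},
    {"rx": 0,"ry": 0,"rz": 0,"x": 0,"y": -50,"z": 23,"hand": 0},
    {"rx": 0,"ry": 0,"rz": 0,"x": 0,"y": -50,"z": 23,"hand": 0},
    {"rx": 0,"ry": 0,"rz": 0,"x": 0,"y": -50,"z": 23,"hand": 0}
  ]
}}

```text
time_s: 1.35
eef_pos: [346.8, 30.4, 231.3]
ee_rot: [0.707, 0.008, 0.707, -0.007]
force: [0.7, 0.6, -1.1]
grip_width: -0.001
```

```bash
python3 - <<'E'
from h import *
np.set_printoptions(precision=3,suppress=True)
plan([480,-202,55],-0.021)
E
```

```text
t 1.35 pos [346.805  30.385 231.321] F [ 0.685  0.598 -1.093] grip -0.0013607279111924233
rotvec tool [-0.  0. -0.]
shift cur frame [ 176.348 -229.514  138.049] shift after-turn frame [ 176.321 -229.536  138.045]
```

{"name": "jog_arm", "arguments": {
  "increments": [
    {"rx": 0,"ry": 0,"rz": 0,"x": 0,"y": -46,"z": 26,"hand": 0},
    {"rx": 0,"ry": 0,"rz": 0,"x": 0,"y": -46,"z": 26,"hand": 0},
    {"rx": 0,"ry": 0,"rz": 0,"x": 0,"y": -46,"z": 26,"hand": 0},
    {"rx": 0,"ry": 0,"rz": 0,"x": 20,"y": -46,"z": 26,"hand": 0},
    {"rx": 0,"ry": 0,"rz": 0,"x": 40,"y": -46,"z": 26,"hand": 0}
  ]
}}

```text
time_s: 1.98
eef_pos: [471.4, -199.9, 173.5]
ee_rot: [0.708, 0.007, 0.706, -0.008]
force: [0.9, -0.5, 1.6]
grip_width: -0.001
```

{"name": "jog_arm", "arguments": {
  "increments": [
    {"rx": 0,"ry": 0,"rz": 0,"x": 50,"y": 0,"z": 4,"hand": 0},
    {"rx": 0,"ry": 0,"rz": 0,"x": 50,"y": 0,"z": 4,"hand": 0},
    {"rx": 0,"ry": 0,"rz": 0,"x": 16,"y": 0,"z": 0,"hand": 0},
    {"rx": 0,"ry": 0,"rz": 0,"x": 0,"y": 0,"z": 0,"hand": 0}
  ]
}}

```text
time_s: 2.48
eef_pos: [478.2, -197.9, 57.8]
ee_rot: [0.707, 0.007, 0.707, -0.007]
force: [0.9, -0.4, 0.2]
grip_width: -0.001
```

```bash
python3 - <<'E'
from h import *
import cv2
np.set_printoptions(precision=3,suppress=True)
plan([614,-202,55],-0.021)
cv2.imwrite("pics/w1.png",capture("wrist")[:,:,::-1])
cv2.imwrite("pics/s1.png",capture("side")[:,:,::-1])
E
```

```text
t 2.475 pos [ 478.245 -197.919   57.765] F [ 0.938 -0.388  0.211] grip -0.0011563176672631176
rotvec tool [ 0.    -0.001 -0.   ]
shift cur frame [  2.677  -1.276 135.812] shift after-turn frame [  2.765  -1.229 135.81 ]
```

View pics/w1.png

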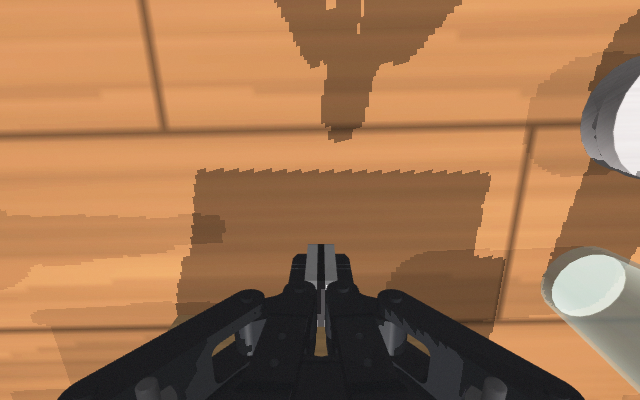

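View pics/s1.png

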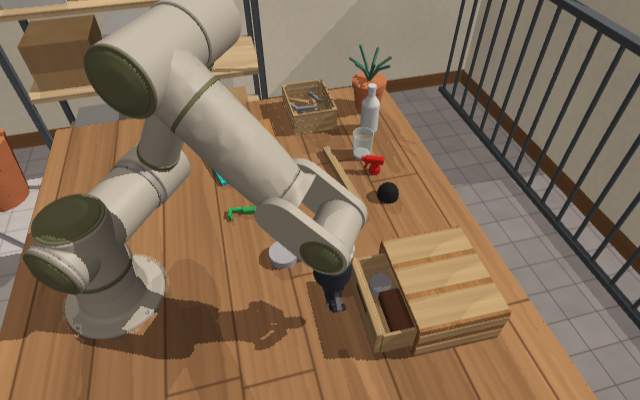

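The fingers are shut in front of the drawer panel and clear of the tin and the tumbler. Next is the push along tool +z.

{"name": "jog_arm", "arguments": {
  "increments": [
    {"rx": 0,"ry": 0,"rz": 0,"x": 0,"y": 0,"z": 18,"hand": 0},
    {"rx": 0,"ry": 0,"rz": 0,"x": 0,"y": 0,"z": 18,"hand": 0},
    {"rx": 0,"ry": 0,"rz": 0,"x": 0,"y": 0,"z": 12,"hand": 0},
    {"rx": 0,"ry": 0,"rz": 0,"x": 0,"y": 0,"z": 8,"hand": 0},
    {"rx": 0,"ry": 0,"rz": 0,"x": 0,"y": 0,"z": 8,"hand": 0}
  ]
}}

```text
time_s: 3.2
eef_pos: [542.4, -199.4, 58.0]
ee_rot: [0.707, 0.007, 0.707, -0.007]
force: [-0.8, -0.6, 1.0]
grip_width: 0.001
```

{"name": "jog_arm", "arguments": {
  "increments": [
    {"rx": 0,"ry": 0,"rz": 0,"x": 0,"y": 0,"z": 8,"hand": 0},
    {"rx": 0,"ry": 0,"rz": 0,"x": 0,"y": 0,"z": 8,"hand": 0},
    {"rx": 0,"ry": 0,"rz": 0,"x": 0,"y": 0,"z": 8,"hand": 0},
    {"rx": 0,"ry": 0,"rz": 0,"x": 0,"y": 0,"z": 8,"hand": 0},
    {"rx": 0,"ry": 0,"rz": 0,"x": 0,"y": 0,"z": 8,"hand": 0}
  ]
}}

```text
time_s: 3.82
eef_pos: [582.8, -200.2, 57.5]
ee_rot: [0.707, 0.007, 0.707, -0.007]
force: [-2.1, -0.7, 0.5]
grip_width: -0.001
```

Pushing with about 2 N, and 15–25 mm remain.

{"name": "jog_arm", "arguments": {
  "increments": [
    {"rx": 0,"ry": 0,"rz": 0,"x": 0,"y": 0,"z": 5,"hand": 0},
    {"rx": 0,"ry": 0,"rz": 0,"x": 0,"y": 0,"z": 4,"hand": 0},
    {"rx": 0,"ry": 0,"rz": 0,"x": 0,"y": 0,"z": 3,"hand": 0}
  ]
}}

```text
time_s: 4.2
eef_pos: [594.4, -200.4, 57.5]
ee_rot: [0.707, 0.007, 0.707, -0.007]
force: [-2.2, -1.2, 0.3]
grip_width: 0.003
```

{"name": "jog_arm", "arguments": {
  "increments": [
    {"rx": 0,"ry": 0,"rz": 0,"x": 0,"y": 0,"z": 2,"hand": 0},
    {"rx": 0,"ry": 0,"rz": 0,"x": 0,"y": 0,"z": 2,"hand": 0}
  ]
}}

```text
time_s: 4.45
eef_pos: [598.3, -200.4, 57.5]
ee_rot: [0.707, 0.007, 0.707, -0.007]
force: [-1.7, -0.4, -0.7]
grip_width: -0.002
```

{"name": "jog_arm", "arguments": {
  "increments": [
    {"rx": 0,"ry": 0,"rz": 0,"x": 0,"y": 0,"z": 2,"hand": 0},
    {"rx": 0,"ry": 0,"rz": 0,"x": 0,"y": 0,"z": 2,"hand": 0}
  ]
}}

```text
time_s: 4.7
eef_pos: [601.4, -200.5, 57.5]
ee_rot: [0.706, 0.007, 0.708, -0.007]
force: [-15.5, -0.9, 7.0]
grip_width: 0.002
```

{"name": "jog_arm", "arguments": {
  "increments": [
    {"rx": 0,"ry": 0,"rz": 0,"x": 0,"y": 0,"z": 1,"hand": 0},
    {"rx": 0,"ry": 0,"rz": 0,"x": 0,"y": 0,"z": 0,"hand": 0}
  ]
}}

```text
time_s: 4.95
eef_pos: [601.3, -200.5, 57.5]
ee_rot: [0.705, 0.008, 0.709, -0.007]
force: [-15.5, -0.1, 6.9]
grip_width: 0.0
```

{"name": "jog_arm", "arguments": {
  "increments": [
    {"rx": 0,"ry": 0,"rz": 0,"x": 0,"y": 0,"z": -10,"hand": 0},
    {"rx": 0,"ry": 0,"rz": 0,"x": 0,"y": 0,"z": -30,"hand": 0},
    {"rx": 0,"ry": 0,"rz": 0,"x": 0,"y": 0,"z": -50,"hand": 0},
    {"rx": 0,"ry": 0,"rz": 0,"x": -40,"y": 0,"z": -40,"hand": 0},
    {"rx": 0,"ry": 0,"rz": 0,"x": -55,"y": 10,"z": -30,"hand": 0}
  ]
}}

```text
time_s: 5.58
eef_pos: [442.2, -187.1, 152.3]
ee_rot: [0.707, 0.008, 0.707, -0.007]
force: [0.1, -0.3, 0.9]
grip_width: 0.004
```

```bash
python3 - <<'E'
from h import *
import cv2
np.set_printoptions(precision=3,suppress=True)
cv2.imwrite("pics/t2.png",cv2.resize(capture("top")[80:210,380:510,::-1],None,fx=4.5,fy=4.5,interpolation=cv2.INTER_CUBIC))
cv2.imwrite("pics/s2.png",capture("side")[:,:,::-1])
plan([470,240,200],0.0)
E
```

```text
t 5.675 pos [ 444.117 -187.829  157.046] F [ 0.719 -0.087  0.1  ] grip 2.5128829019279515e-05
rotvec tool [-0.021  0.008  0.005]
shift cur frame [-45.078 428.05   17.161] shift after-turn frame [-42.954 427.829  25.883]
```

View pics/t2.png

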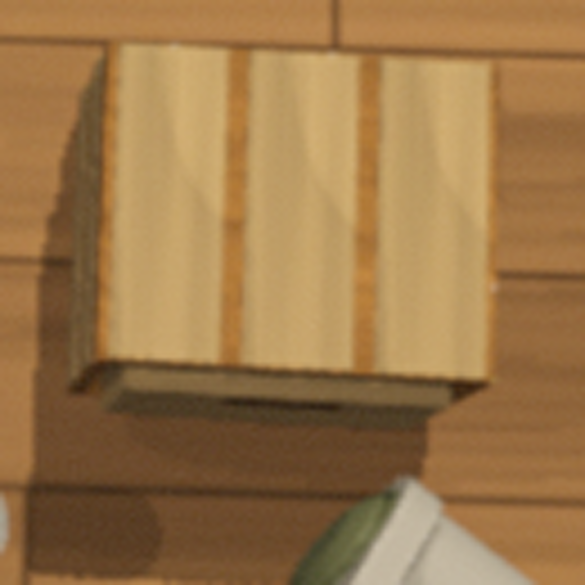

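View pics/s2.png

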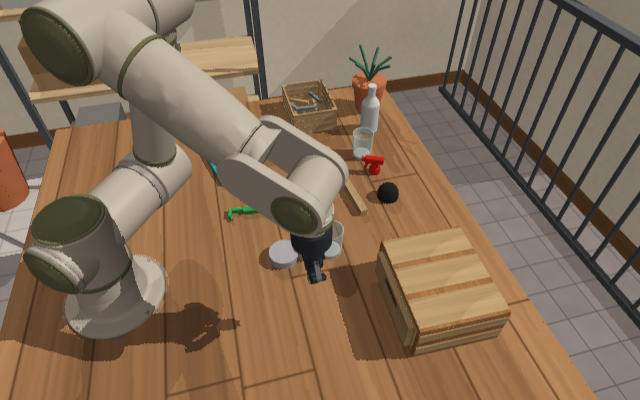

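The drawer front now sits against the crate, and the fingers met about 15 N at x=601 (face about 613.5, expected 614). I'll move on to the pick and push it with the fingers spread on the handle, square to the strip.

{"name": "jog_arm", "arguments": {
  "increments": [
    {"rx": -0.06,"ry": 0,"rz": 0,"x": 0,"y": 40,"z": 5,"hand": 60},
    {"rx": -0.061,"ry": 0,"rz": 0,"x": 0,"y": 45,"z": 6,"hand": 60},
    {"rx": 0,"ry": 0,"rz": 0,"x": 0,"y": 48,"z": 10,"hand": 60},
    {"rx": 0,"ry": 0,"rz": 0,"x": 0,"y": 48,"z": 12,"hand": 60},
    {"rx": 0,"ry": 0,"rz": 0,"x": 0,"y": 48,"z": 12,"hand": 60}
  ]
}}

```text
time_s: 6.3
eef_pos: [473.7, 46.2, 151.7]
ee_rot: [0.707, -0.035, 0.706, 0.035]
force: [0.1, -0.2, -0.4]
grip_width: 0.704
```

{"name": "jog_arm", "arguments": {
  "increments": [
    {"rx": 0,"ry": 0,"rz": 0,"x": 0,"y": 48,"z": 12,"hand": 60},
    {"rx": 0,"ry": 0,"rz": 0,"x": 0,"y": 48,"z": 12,"hand": 60},
    {"rx": 0,"ry": 0,"rz": 0,"x": 0,"y": 40,"z": 12,"hand": 60},
    {"rx": 0,"ry": 0,"rz": 0,"x": 0,"y": 20,"z": 10,"hand": 60},
    {"rx": 0,"ry": 0,"rz": 0,"x": 0,"y": 0,"z": 0,"hand": 60}
  ]
}}

```text
time_s: 6.92
eef_pos: [503.6, 205.3, 151.3]
ee_rot: [0.706, -0.036, 0.706, 0.036]
force: [-0.0, -0.1, 0.4]
grip_width: 0.703
```

```bash
python3 - <<'E'
from h import *
import cv2
np.set_printoptions(precision=3,suppress=True)
plan([508,221.3,20],0.1)
c=get_calibration("wrist");s,p,R=pose();T=c["T_tool_cam"]
cv2.imwrite("pics/w3.png",capture("wrist")[:,:,::-1])
print(ray("top",(306,225),10))
E
```

```text
t 6.925 pos [503.594 205.323 151.28 ] F [-0.021 -0.107  0.405] grip 0.7027118690054326
rotvec tool [ 0.002  0.    -0.   ]
shift cur frame [131.287  15.396   5.989] shift after-turn frame [131.28   15.458   5.979]
[452.468 169.159  10.   ]
```

View pics/w3.png

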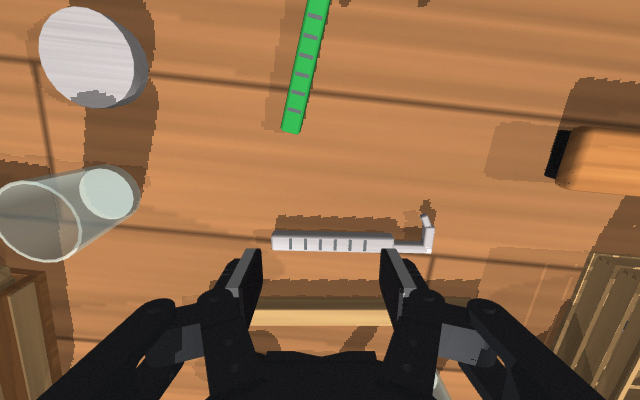

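The wrist view shows the pick from (272,243) to (433,245), hook on the right. The strip is behind it, the green look-alike is at the top, and the tumbler is clear at left. I'll cross-check the pick's pose from this picture.

```bash
cat >> h.py <<'E'
def wray(uv,z):
    c=get_calibration("wrist");s,p,R=pose();T=c["T_tool_cam"]
    d=np.linalg.inv(c["camera_matrix"])@[uv[0],uv[1],1]
    o=p+R@T[:3,3];d=R@T[:3,:3]@d
    return o+d*(z-o[2])/d[2]
E
python3 - <<'E'
from h import *
import cv2
np.set_printoptions(precision=1,suppress=True)
for n,u,z in [("handle end back top",(272,250),16),("handle end front",(271,235),16),("handle other front",(393,235),16),("hook back",(433,251),12),("strip front L",(255,309),22),("strip front R",(380,308),22)]:
    print(n,wray(u,z))
a=cv2.imread("pics/w3.png")[200:340,240:450]
cv2.imwrite("pics/w3z.png",cv2.resize(a,None,fx=3.8,fy=3.8,interpolation=cv2.INTER_CUBIC))
E
```

```text
handle end back top [570.1 163.7  16. ]
handle end front [553.7 161.9  16. ]
handle other front [541.4 283.1  16. ]
hook back [556.6 328.5  12. ]
strip front L [638.  150.2  22. ]
strip front R [623.5 282.1  22. ]
```

View pics/w3z.png

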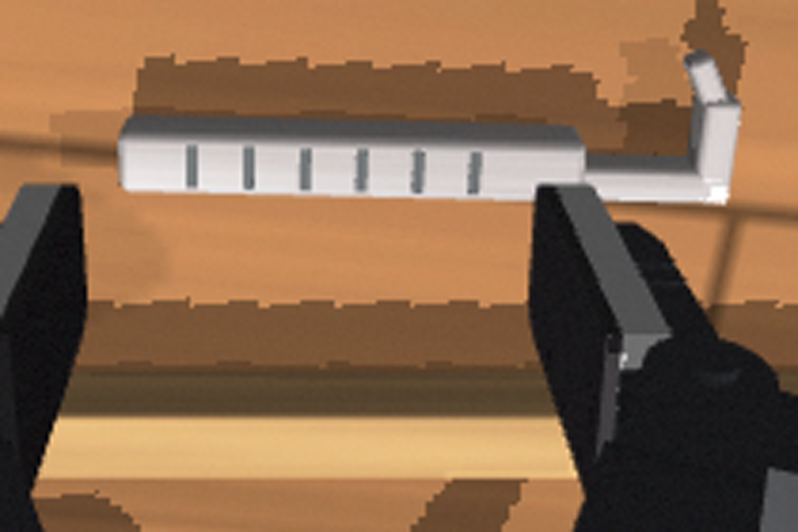

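{"name": "jog_arm", "arguments": {
  "increments": [
    {"rx": 0,"ry": 0,"rz": 0,"x": 30,"y": 10,"z": 0,"hand": 60},
    {"rx": 0,"ry": 0,"rz": 0,"x": 45,"y": 6,"z": 0,"hand": 60},
    {"rx": 0,"ry": 0,"rz": 0,"x": 40,"y": 0,"z": 0,"hand": 60},
    {"rx": 0,"ry": 0,"rz": 0,"x": 20,"y": 0,"z": 0,"hand": 60},
    {"rx": 0,"ry": 0,"rz": 0,"x": 8,"y": 0,"z": 0,"hand": 60}
  ]
}}

```text
time_s: 7.6
eef_pos: [501.5, 219.1, 7.9]
ee_rot: [0.706, -0.035, 0.707, 0.035]
force: [0.6, -0.6, 0.5]
grip_width: 0.706
```

```bash
python3 - <<'E'
from h import *
import cv2
np.set_printoptions(precision=3,suppress=True)
plan([508,221.3,0],0.1)
cv2.imwrite("pics/s4.png",cv2.resize(capture("side")[100:280,200:440,::-1],None,fx=3.3,fy=3.3,interpolation=cv2.INTER_CUBIC))
E
```

```text
t 7.6 pos [501.534 219.086   7.864] F [ 0.622 -0.577  0.53 ] grip 0.7062537740142961
rotvec tool [-0.001 -0.002  0.   ]
shift cur frame [7.854 1.565 6.665] shift after-turn frame [7.864 1.557 6.654]
```

View pics/s4.png

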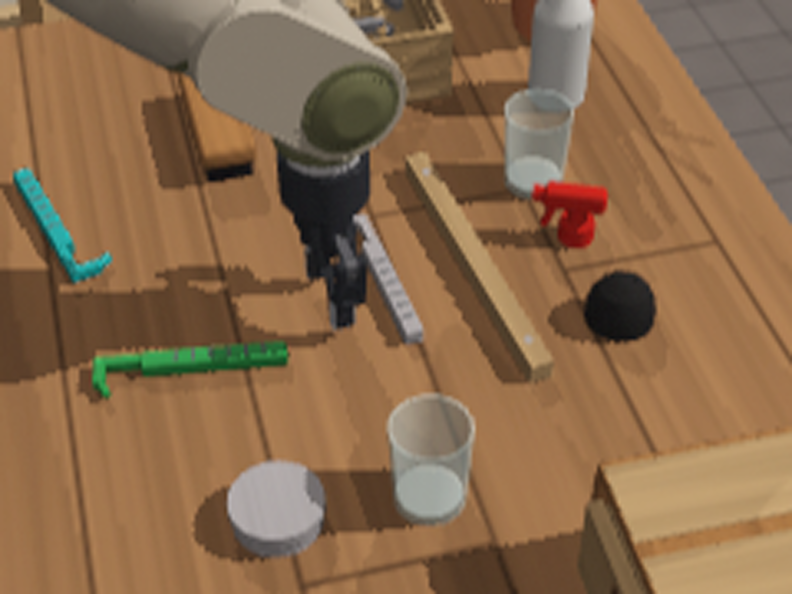

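Everything is clear of the fingers. I'll step down gently until they touch the table.

{"name": "jog_arm", "arguments": {
  "increments": [
    {"rx": 0,"ry": 0,"rz": 0,"x": 4,"y": 1,"z": 0,"hand": 60},
    {"rx": 0,"ry": 0,"rz": 0,"x": 4,"y": 0,"z": 0,"hand": 60}
  ]
}}

```text
time_s: 7.9
eef_pos: [502.4, 221.1, 1.4]
ee_rot: [0.707, -0.035, 0.706, 0.035]
force: [-0.2, 0.5, 1.6]
grip_width: 0.706
```

{"name": "jog_arm", "arguments": {
  "increments": [
    {"rx": 0,"ry": 0,"rz": 0,"x": 2,"y": 0,"z": 0,"hand": 60}
  ]
}}

```text
time_s: 8.02
eef_pos: [502.0, 221.1, -1.1]
ee_rot: [0.706, -0.035, 0.706, 0.035]
force: [0.0, -0.1, -0.4]
grip_width: 0.7
```

{"name": "jog_arm", "arguments": {
  "increments": [
    {"rx": 0,"ry": 0,"rz": 0,"x": 2,"y": 0,"z": 0,"hand": 60}
  ]
}}

```text
time_s: 8.15
eef_pos: [502.0, 221.1, -3.2]
ee_rot: [0.706, -0.035, 0.706, 0.035]
force: [-1.2, -0.3, 0.6]
grip_width: 0.701
```

{"name": "jog_arm", "arguments": {
  "increments": [
    {"rx": 0,"ry": 0,"rz": 0,"x": 0,"y": 0,"z": 8,"hand": 60},
    {"rx": 0,"ry": 0,"rz": 0,"x": 0,"y": 0,"z": 8,"hand": 60},
    {"rx": 0,"ry": 0,"rz": 0,"x": 0,"y": 0,"z": 6,"hand": 60},
    {"rx": 0,"ry": 0,"rz": 0,"x": 0,"y": 0,"z": 4,"hand": 60},
    {"rx": 0,"ry": 0,"rz": 0,"x": 0,"y": 0,"z": 4,"hand": 60}
  ]
}}

```text
time_s: 8.78
eef_pos: [532.0, 224.1, -3.3]
ee_rot: [0.706, -0.035, 0.706, 0.035]
force: [0.2, 0.2, -0.1]
grip_width: 0.704
```

{"name": "jog_arm", "arguments": {
  "increments": [
    {"rx": 0,"ry": 0,"rz": 0,"x": 0,"y": 0,"z": 4,"hand": 60},
    {"rx": 0,"ry": 0,"rz": 0,"x": 0,"y": 0,"z": 4,"hand": 60},
    {"rx": 0,"ry": 0,"rz": 0,"x": 0,"y": 0,"z": 4,"hand": 60},
    {"rx": 0,"ry": 0,"rz": 0,"x": 0,"y": 0,"z": 4,"hand": 60},
    {"rx": 0,"ry": 0,"rz": 0,"x": 0,"y": 0,"z": 4,"hand": 60}
  ]
}}

```text
time_s: 9.4
eef_pos: [551.9, 226.1, -3.3]
ee_rot: [0.706, -0.035, 0.706, 0.035]
force: [-1.4, -0.0, 0.8]
grip_width: 0.704
```

```bash
python3 - <<'E'
from h import *
import cv2
np.set_printoptions(precision=3,suppress=True)
plan([508,221.3,0],0.1)
cv2.imwrite("pics/w5.png",capture("wrist")[:,:,::-1])
cv2.imwrite("pics/s5.png",cv2.resize(capture("side")[100:250,250:440,::-1],None,fx=4,fy=4,interpolation=cv2.INTER_CUBIC))
E
```

```text
t 9.4 pos [551.856 226.119  -3.267] F [-1.384 -0.048  0.762] grip 0.7039131839612834
rotvec tool [ 0. -0.  0.]
shift cur frame [ -3.26   -0.408 -44.119] shift after-turn frame [ -3.267  -0.417 -44.118]
```

View pics/w5.png

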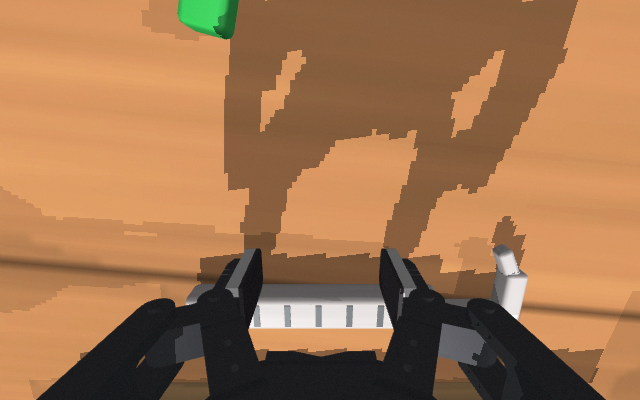

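View pics/s5.png

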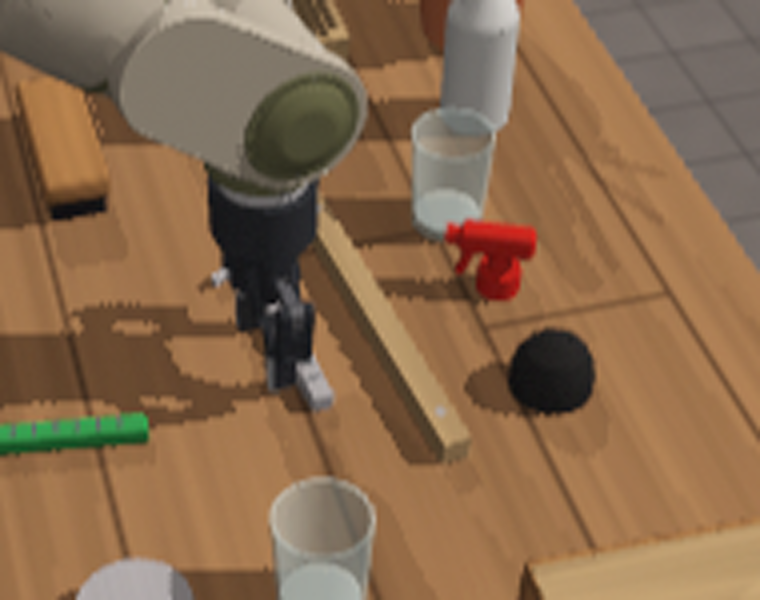

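Both fingers bear on the handle and the pick is square. I'll keep pushing.

{"name": "jog_arm", "arguments": {
  "increments": [
    {"rx": 0,"ry": 0,"rz": 0,"x": 0,"y": 0,"z": 4,"hand": 60},
    {"rx": 0,"ry": 0,"rz": 0,"x": 0,"y": 0,"z": 4,"hand": 60},
    {"rx": 0,"ry": 0,"rz": 0,"x": 0,"y": 0,"z": 4,"hand": 60},
    {"rx": 0,"ry": 0,"rz": 0,"x": 0,"y": 0,"z": 4,"hand": 60},
    {"rx": 0,"ry": 0,"rz": 0,"x": 0,"y": 0,"z": 4,"hand": 60}
  ]
}}

```text
time_s: 10.12
eef_pos: [571.8, 228.1, -3.3]
ee_rot: [0.706, -0.035, 0.706, 0.035]
force: [-0.6, 0.5, -1.6]
grip_width: 0.704
```

{"name": "jog_arm", "arguments": {
  "increments": [
    {"rx": 0,"ry": 0,"rz": 0,"x": 0,"y": 0,"z": 4,"hand": 60},
    {"rx": 0,"ry": 0,"rz": 0,"x": 0,"y": 0,"z": 4,"hand": 60},
    {"rx": 0,"ry": 0,"rz": 0,"x": 0,"y": 0,"z": 4,"hand": 60},
    {"rx": 0,"ry": 0,"rz": 0,"x": 0,"y": 0,"z": 4,"hand": 60},
    {"rx": 0,"ry": 0,"rz": 0,"x": 0,"y": 0,"z": 3,"hand": 60}
  ]
}}

```text
time_s: 10.75
eef_pos: [590.7, 230.0, -3.2]
ee_rot: [0.706, -0.035, 0.706, 0.035]
force: [-0.9, -0.4, -0.7]
grip_width: 0.701
```

{"name": "jog_arm", "arguments": {
  "increments": [
    {"rx": 0,"ry": 0,"rz": 0,"x": 0,"y": 0,"z": 2,"hand": 60},
    {"rx": 0,"ry": 0,"rz": 0,"x": 0,"y": 0,"z": 2,"hand": 60}
  ]
}}

```text
time_s: 11.0
eef_pos: [594.5, 230.4, -3.2]
ee_rot: [0.706, -0.035, 0.706, 0.035]
force: [-0.5, -0.1, -0.6]
grip_width: 0.703
```

{"name": "jog_arm", "arguments": {
  "increments": [
    {"rx": 0,"ry": 0,"rz": 0,"x": 0,"y": 0,"z": 2,"hand": 60},
    {"rx": 0,"ry": 0,"rz": 0,"x": 0,"y": 0,"z": 1,"hand": 60}
  ]
}}

```text
time_s: 11.25
eef_pos: [597.5, 230.7, -3.3]
ee_rot: [0.706, -0.035, 0.706, 0.035]
force: [-0.9, 0.5, 0.7]
grip_width: 0.702
```

Now 1 mm steps until the force rises.

{"name": "jog_arm", "arguments": {
  "increments": [
    {"rx": 0,"ry": 0,"rz": 0,"x": 0,"y": 0,"z": 1,"hand": 60},
    {"rx": 0,"ry": 0,"rz": 0,"x": 0,"y": 0,"z": 1,"hand": 60}
  ]
}}

```text
time_s: 11.5
eef_pos: [599.4, 230.9, -3.2]
ee_rot: [0.706, -0.035, 0.706, 0.035]
force: [-0.8, -0.2, -0.4]
grip_width: 0.702
```

{"name": "jog_arm", "arguments": {
  "increments": [
    {"rx": 0,"ry": 0,"rz": 0,"x": 0,"y": 0,"z": 1,"hand": 60},
    {"rx": 0,"ry": 0,"rz": 0,"x": 0,"y": 0,"z": 1,"hand": 60}
  ]
}}

```text
time_s: 11.75
eef_pos: [600.9, 231.1, -3.3]
ee_rot: [0.706, -0.036, 0.707, 0.035]
force: [-7.2, -1.4, 4.7]
grip_width: 0.702
```

{"name": "jog_arm", "arguments": {
  "increments": [
    {"rx": 0,"ry": 0,"rz": 0,"x": 0,"y": 0,"z": 1,"hand": 60},
    {"rx": 0,"ry": 0,"rz": 0,"x": 0,"y": 0,"z": 1,"hand": 60}
  ]
}}

```text
time_s: 12.0
eef_pos: [600.9, 231.1, -3.3]
ee_rot: [0.704, -0.036, 0.709, 0.035]
force: [-18.1, -4.2, 12.0]
grip_width: 0.704
```

{"name": "jog_arm", "arguments": {
  "increments": [
    {"rx": 0,"ry": 0,"rz": 0,"x": 0,"y": 0,"z": -5,"hand": 60},
    {"rx": 0,"ry": 0,"rz": 0,"x": 0,"y": 0,"z": -20,"hand": 60},
    {"rx": 0,"ry": 0,"rz": 0,"x": -20,"y": 0,"z": -40,"hand": 60},
    {"rx": 0,"ry": 0,"rz": 0,"x": -50,"y": 0,"z": -40,"hand": 60},
    {"rx": 0,"ry": 0,"rz": 0,"x": -55,"y": 0,"z": -30,"hand": 60}
  ]
}}

```text
time_s: 12.62
eef_pos: [468.6, 217.7, 121.4]
ee_rot: [0.706, -0.035, 0.706, 0.035]
force: [1.3, -0.2, 1.3]
grip_width: 0.708
```

{"name": "jog_arm", "arguments": {
  "increments": [
    {"rx": 0,"ry": 0,"rz": 0,"x": -20,"y": 0,"z": 10,"hand": 60},
    {"rx": 0,"ry": 0,"rz": 0,"x": 0,"y": 0,"z": 20,"hand": 60},
    {"rx": 0,"ry": 0,"rz": 0,"x": 0,"y": 0,"z": 0,"hand": 60}
  ]
}}

```text
time_s: 13.0
eef_pos: [500.7, 220.9, 140.5]
ee_rot: [0.707, -0.035, 0.706, 0.035]
force: [0.3, 0.1, -1.1]
grip_width: 0.7
```

```bash
python3 - <<'E'
from h import *
import cv2
np.set_printoptions(precision=3,suppress=True)
plan([508,221.3,0],0.1)
I=capture("wrist")[:,:,::-1]
cv2.imwrite("pics/w6f.png",I)
T=capture("top")[:,:,::-1];cv2.imwrite("pics/t6f.png",T)
S=capture("side")[:,:,::-1];cv2.imwrite("pics/s6f.png",S)
cv2.imwrite("pics/t6.png",cv2.resize(T[140:210,225:345],None,fx=6.5,fy=6.5,interpolation=cv2.INTER_CUBIC))
E
```

```text
t 13.0 pos [500.7   220.86  140.529] F [ 0.271  0.054 -1.083] grip 0.7002210253694553
rotvec tool [-0.     0.001 -0.   ]
shift cur frame [140.539  -0.307   7.108] shift after-turn frame [140.529  -0.291   7.308]
```

View pics/w6f.png

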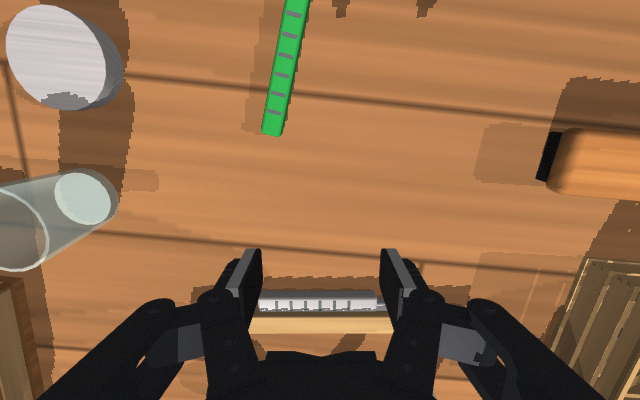

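View pics/t6.png

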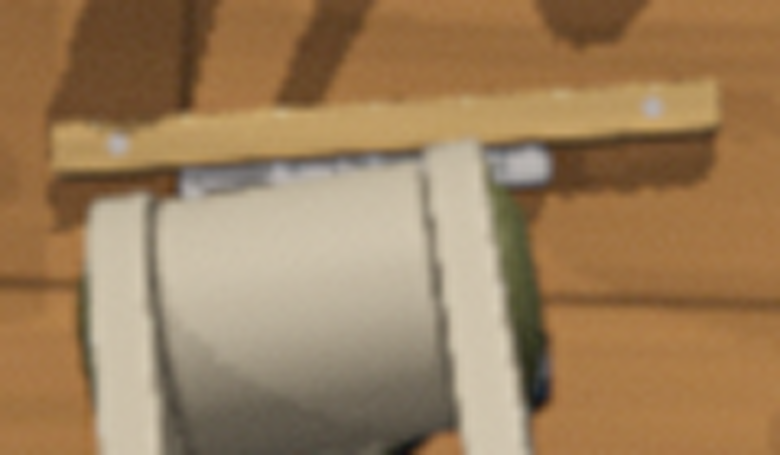

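View pics/s6f.png

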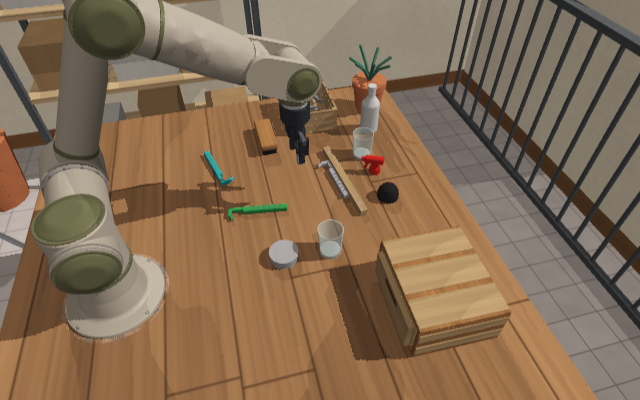

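It looks flush in all three pictures. I'll draw the arm back for a full top view to check both ends.

{"name": "jog_arm", "arguments": {
  "increments": [
    {"rx": 0,"ry": 0,"rz": 0,"x": -40,"y": 0,"z": -40,"hand": 60},
    {"rx": 0,"ry": 0,"rz": 0,"x": -40,"y": 0,"z": -50,"hand": 60},
    {"rx": 0,"ry": 0,"rz": 0,"x": -20,"y": 0,"z": -50,"hand": 60},
    {"rx": 0,"ry": 0,"rz": 0,"x": 0,"y": 0,"z": -20,"hand": 60},
    {"rx": 0,"ry": 0,"rz": 0,"x": 0,"y": 0,"z": 0,"hand": 60}
  ]
}}

```text
time_s: 13.78
eef_pos: [340.9, 205.0, 239.7]
ee_rot: [0.706, -0.036, 0.706, 0.036]
force: [-0.0, -0.8, -0.3]
grip_width: 0.705
```

```bash
python3 - <<'E'
from h import *
import cv2
T=capture("top")[:,:,::-1];cv2.imwrite("pics/t7f.png",T)
S=capture("side")[:,:,::-1]
a=cv2.imread("pics/top0.png")
z=lambda im,b,f:cv2.resize(im[b[0]:b[1],b[2]:b[3]],None,fx=f,fy=f,interpolation=cv2.INTER_CUBIC)
cv2.imwrite("pics/t7.png",z(T,(140,210,225,345),6.5))
cv2.imwrite("pics/s7.png",z(S,(140,220,290,380),7))
d=cv2.absdiff(T,a).max(2)
cv2.imwrite("pics/d7.png",d)
E
```

```text
(no output)
```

View pics/t7.png

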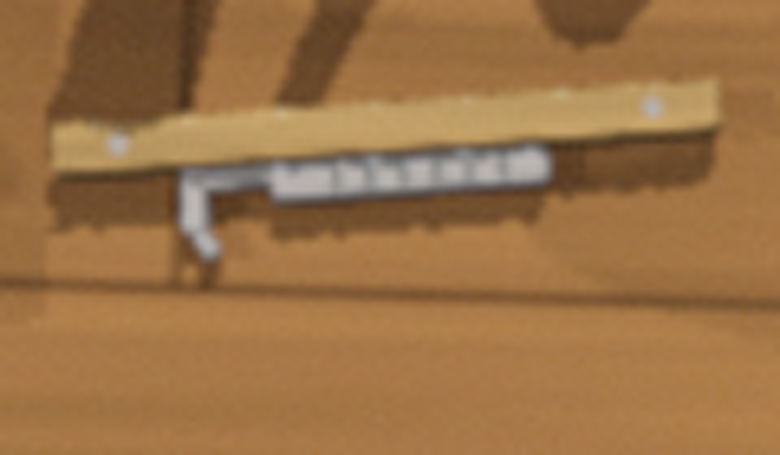

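View pics/s7.png

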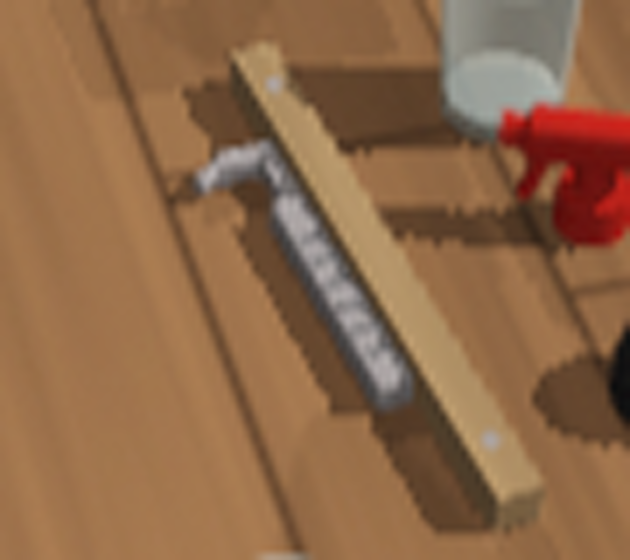

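View pics/d7.png

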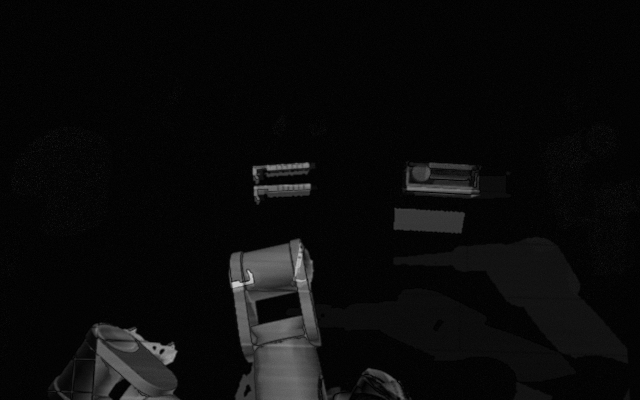

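```bash
python3 -c "
from rig import *
print(finish_job())"
```

```text
the job is handed in; nothing more can be done
None
```

I finished both pushes in the order asked and handed the job in at about 14 s on the robot's clock; no verdict was reported.

- **Drawer:** I pushed the middle of the panel with the fingers shut. It moved at about 2 N, then stopped at about 15 N. That puts the panel's outer face at about x = 613.5 mm, against 614 expected for shut, though the 12 mm finger depth used there is itself inferred from the drawer contact. The pictures show the drawer closed.
- **Boot pick:** I pushed the handle with both fingers, spread and square to the strip, until the force rose to about 18 N along the push. The tool stopped within 0.3 mm of where flush contact was expected, again using that 12 mm finger depth.
    - **Flush fit:** After backing off, the top and side pictures show the back against the strip's front. Its angle differs from the strip's by about 0.002 rad.
    - **Between the ends:** The whole pick lies between the strip's two ends.
- **Other things:** Comparing the first and last top pictures, only the pick, the drawer, and the arm and its shadows changed. The glasses, tin, brush, nozzle, toe cap and look-alikes stayed where they were.

No check failed or disagreed. I did not measure the drawer again in the last picture.

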